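# Load the orbital shaker

### The job

Load the orbital shaker: take the four capped vessels (three conical flasks and the square bottle) out of the blue tray and stand each one in the clamp of the shaker table made for its size and shape, fully down on the clamp's base plate, upright and let go. They are full, so set them down without dropping them and don't let one tip over; leave the reagent bottle and the beaker where they stand.

Things in the scene. Friction and masses are not known exactly. Their poses are not given: they have to be found in the camera images.
- flask_large: white plastic conical flask with orange screw cap, filled, the largest of three. Base 85 mm across, height 145 mm; cap (a good grip) 44 mm across, 28 mm tall, its top at 145 mm; neck 34 mm; full width up to 14 mm above the underside, then a cone. About 160 g (0.7 to 1.4 times). Origin: centre of the underside, z up. Starts in the blue tray (floor 4 mm thick, rim 28 mm high, on the bench)
- flask_medium: white plastic conical flask with orange screw cap, filled, the middle one of three. Base 67 mm across, height 115 mm; cap (a good grip) 38 mm across, 26 mm tall, its top at 115 mm; neck 28 mm; full width up to 12 mm above the underside, then a cone. About 90 g (0.7 to 1.4 times). Origin: centre of the underside, z up. Starts in the blue tray (floor 4 mm thick, rim 28 mm high, on the bench)
- flask_small: white plastic conical flask with orange screw cap, filled, the smallest of three. Base 51 mm across, height 90 mm; cap (a good grip) 28 mm across, 22 mm tall, its top at 90 mm; neck 20 mm; full width up to 10 mm above the underside, then a cone. About 50 g (0.7 to 1.4 times). Origin: centre of the underside, z up. Starts in the blue tray (floor 4 mm thick, rim 28 mm high, on the bench)
- bottle_square: white plastic square bottle with orange screw cap, filled: body 60 x 60 mm, 94 mm tall, neck 32 mm, cap (a good grip) 40 mm across and 26 mm tall, its top at 132 mm. About 170 g (0.7 to 1.4 times). Origin: centre of the underside; x, y are its sides' normals (alike at each quarter turn), z up. Starts in the blue tray at any yaw; its sides must lie along the clamp's to enter
- clamp_large: steel clamp on the shaker, the largest round one: round base plate 3 mm thick, 6 rigid leaf fingers in a circle 93 mm across inside, upright to 20 mm, then flared out at 30 degrees to 117 mm across at 41 mm above the underside; a vessel lowered in is guided and stands loose on the plate. Origin: centre of its underside, on the shaker table, 100 mm above the bench; z up; x, y along the table's edges
- clamp_medium: steel clamp on the shaker, the middle round one: round base plate 3 mm thick, 6 rigid leaf fingers in a circle 75 mm across inside, upright to 17 mm, then flared out at 30 degrees to 97 mm across at 36 mm above the underside; a vessel lowered in is guided and stands loose on the plate. Origin: centre of its underside, on the shaker table, 100 mm above the bench; z up; x, y along the table's edges
- clamp_small: steel clamp on the shaker, the smallest round one: round base plate 3 mm thick, 6 rigid leaf fingers in a circle 59 mm across inside, upright to 14 mm, then flared out at 30 degrees to 79 mm across at 31 mm above the underside; a vessel lowered in is guided and stands loose on the plate. Origin: centre of its underside, on the shaker table, 100 mm above the bench; z up; x, y along the table's edges
- clamp_square: steel clamp on the shaker, the square one: base plate 3 mm thick, a rigid leaf finger 34 mm wide mid-way along each side, 68 mm apart inside, upright to 20 mm, then flared out at 30 degrees to 90 mm apart at 39 mm above the underside. Origin: centre of its underside, on the shaker table (280 mm square, 100 mm above the bench); x, y are its sides' normals and lie along the table's edges, z up
- reagent_bottle: small amber glass bottle with a paper label and black cap, 60 mm across, 110 mm tall, standing loose on the bench beyond the shaker and tray; not part of the job. Origin: centre of the underside
- beaker: empty glass beaker, 60 mm across, 70 mm tall, standing loose on the bench beyond the tray; not part of the job. Origin: centre of the underside
Things that resemble listed ones, but are neither listed nor needed, are in the scene too. What is shaped like the bottle_square but pink or turquoise is not meant.

How it is judged:
By the outcome, as a careful person would: the job done as asked, in the order asked, and still so for the second after the job is handed in, with the robot touching nothing.
It also fails if it takes over 110 s, if anything falls off the work surface, if the arm or the gripper's body presses on something with over 40 N, if the wrist force passes 120 N, or if a joint passes its speed limit or range.

### The arm

A 6-joint arm with a two-finger parallel gripper is mounted at the origin on the work surface. World frame = base frame: x ahead of the robot, y to its left, z up, the work surface at z = 0. Lengths are in m, angles in degrees, forces in N, time in s.
With the tool pointing down it reaches from about 0.325 to 0.775 m from the base axis. Payload 5.5 kg.
Tool frame: the origin (TCP) lies at the centre of the arm's flange, where the gripper is bolted on; the fingertips stand 182 mm ahead of it and the grasp point (between the pads) lies 163 mm ahead of it; z points along the fingers, y is the line along which they close (so a half turn about z gives the same grasp; the last joint's range is limited). The gripper opens to 88 mm and grips with 3 to 60 N. Pads are 20 mm wide; open, the fingers measure 115 mm over their backs; the gripper's body (75 mm by 178 mm) begins 61 mm behind the grasp point.
Start: joints at [-73.321, 5.22, 70.514, -0, 104.267, -3.249], TCP at [0.204, -0.564, 0.405] pointing down, gripper open.
Joint ranges: [-164.24, 164.24], [-49.07, 125.15], [9.68, 141.18], [-86.29, 266.29], [3.28, 154.24], [-151.56, 151.56]. Speed limits (degrees/s): [147.25, 147.25, 172.46, 180, 180, 180].

### API

Orientations are given as [roll, pitch, yaw] about the fixed x, y, z axes, in that order (R = Rz(yaw) Ry(pitch) Rx(roll)).
In Python, from station import r gives the robot as it stands. The module is installed in compiled form; this text tells all that it offers. Calls block until the motion is done:
- r.reach(position, orientation): joint-space move of the TCP to a pose.
- r.servo_line(position, rotation=None, speed=0.15): straight line of the TCP; rotation=None keeps the orientation; speed is the mean speed in m/s.
- r.move_joints(angles): joint-space move.
- r.let_go() and r.grab(squeeze=None): open the fingers fully, or close them until they stop; squeeze is the grip in N (None keeps the last).
- r.wait(seconds).
- r.inverse_kinematics(position, orientation): joint angles nearest the present ones, or None.
- r.sense(): the state.
- r.snapshot(name): name is "scene" or "top" or "wrist"; returns a dict with "frame" (480x640x3 uint8, red, green, blue), "fx", "fy", "cx", "cy" (pixels), "R" (3x3) and "t" (3): a world point X has camera coordinates R X + t. Camera axes: x right, y down, z forward; pixel columns grow to the right and rows downward; lengths in m; the calibration is good to about 2 mm. A picture is of the moment at which its call begins. There is no depth.
A pose or a line that the arm cannot do raises r.IKError and nothing moves.
- r.hand_in(): hands the job in; it is judged then, once.
The state is a dict: "clock": time; "joints": joint angles; "joint_vel": joint speeds; "joint_torque": joint torques, N m; "tcp_pos": TCP position; "orientation": TCP orientation; "contact_force": force on the tool from outside, world axes, zero at the start; "torque": the same for the moment, N m; "opening": finger opening in m; "gripper_force": force on a finger pad.
Only numpy, scipy, OpenCV 4.12 (cv2) and the standard library are available. Lean on these libraries where they do the work, as an engineer would, in place of code of your own. Each camera call takes 0.05 s, during which the arm holds its last target. There are 200 camera calls.

## Working session

There is one attempt and no reset: what is moved stays moved. The work goes in short steps, each a Python script; the robot and the scene stay as the last script left them, time stands still between calls to the robot, and variables do not carry over. Pictures are saved under pics/ and viewed, at most 14 in all, crops included, and the job is handed in when it is done.

```bash
mkdir -p pics; ls; python3 - <<'E'
from station import r
import cv2,json
for n in("scene","top"):
    s=r.snapshot(n); cv2.imwrite(f"pics/{n}0.png",s["frame"][:,:,::-1]); print(n,s["fx"],s["cx"],s["cy"],s["R"],s["t"])
print(r.sense())
E
```

```text
pics
scene 592.4238586802733 327.35092589660906 235.98226562477353 [[-0.09412157  0.99555872  0.00199193]
 [ 0.57524549  0.05601733 -0.81606047]
 [-0.8125477  -0.07566305 -0.5779631 ]] [ 0.15817201 -0.2635739   1.73209495]
top 444.8694693559941 317.1567103573119 237.80114922610377 [[-0.01173737 -0.99992447 -0.00364499]
 [-0.98477825  0.01219162 -0.17338734]
 [ 0.17341868  0.00155439 -0.98484696]] [-0.08238984  0.58391293  0.92454068]
{'clock': 0.1, 'joints': array([-7.33195230e+01,  5.25803964e+00,  7.05750370e+01,  5.93394804e-04,
        1.04266359e+02, -3.24979505e+00]), 'joint_vel': array([-0.04379173, -0.10155819, -0.21729632,  0.06004139, -0.02229042,
       -0.02998447]), 'joint_torque': array([ 3.33857643e-03, -4.47857380e+01, -4.07572496e+01,  7.00354949e-02,
        2.84070731e-02, -1.10981405e-04]), 'tcp_pos': array([ 0.20452887, -0.56411648,  0.403627  ]), 'orientation': array([-1.79900756e+02, -6.21137050e-03,  1.99304124e+01]), 'contact_force': array([-0.18852562, -0.12100502, -0.32934148]), 'torque': array([-0.03162942, -0.00338328, -0.06168675]), 'gripper_force': 0.0, 'opening': 0.08771270446413526}
```

View pics/top0.png

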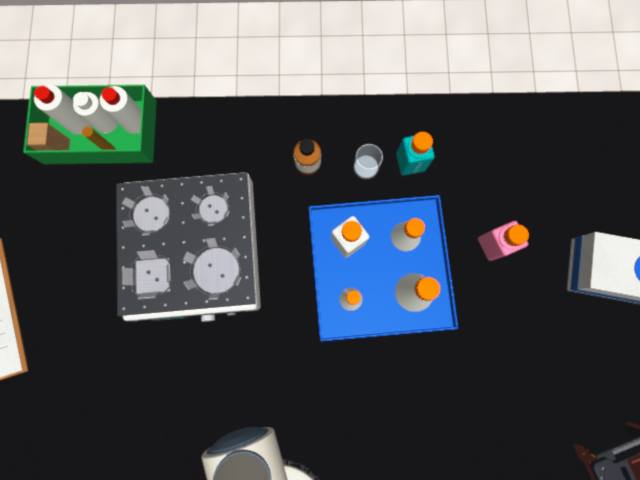

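View pics/scene0.png

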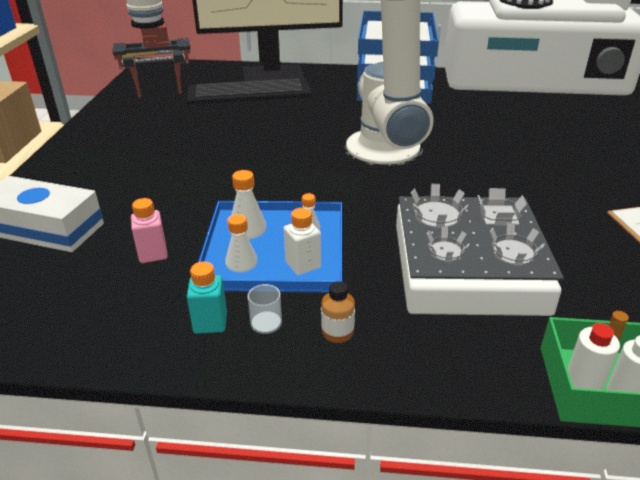

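```bash
cat > h.py <<'E'
from station import r
import cv2, numpy as np
H=dict(small=.090,medium=.115,large=.145,square=.132); CAP=dict(small=.022,medium=.026,large=.028,square=.026)
def ray(s,uv,z):
    """pixel(s) -> world points on plane z"""
    uv=np.atleast_2d(np.asarray(uv,float)); R,t=np.array(s["R"]),np.array(s["t"])
    d=np.c_[(uv[:,0]-s["cx"])/s["fx"],(uv[:,1]-s["cy"])/s["fy"],np.ones(len(uv))]@R
    c=-R.T@t
    return c+d*((z-c[2])/d[:,2])[:,None]
def proj(s,X):
    p=np.array(s["R"])@X+s["t"]; return np.array([s["fx"]*p[0]/p[2]+s["cx"],s["fy"]*p[1]/p[2]+s["cy"]])
def blobs(mask,amin):
    out=[]
    for c in cv2.findContours(mask.astype(np.uint8),cv2.RETR_EXTERNAL,cv2.CHAIN_APPROX_NONE)[0]:
        if cv2.contourArea(c)>=amin:
            m=cv2.moments(c); out.append((np.array([m["m10"],m["m01"]])/m["m00"],m["m00"],c))
    return out
def orange(f):
    h=cv2.cvtColor(f,cv2.COLOR_RGB2HSV); return (h[...,0]>5)&(h[...,0]<20)&(h[...,1]>180)&(h[...,2]>150)
def pose(yaw): return [180,0,yaw]
E
python3 - <<'E'
from h import *
np.set_printoptions(precision=4,suppress=True)
s=r.snapshot("top"); f=s["frame"]
for c,a,_ in blobs(orange(f),60):
    print("orange",c,a,[(k,ray(s,c,.004+H[k]-CAP[k]/2)[0,:2]) for k in H])
g=f.astype(int); m=(g.min(2)>115)&(np.ptp(g,axis=2)<25); m[:, 265:]=0; m[:175]=0;m[310:]=0
for c,a,k in blobs(cv2.morphologyEx(m.astype(np.uint8),cv2.MORPH_OPEN,np.ones((9,9))),100): print("grey",c,a,cv2.minAreaRect(k),ray(s,c,.103)[0,:2])
w=r.snapshot("wrist"); q=r.sense()
R=np.array(w["R"]); c=-R.T@w["t"]; print("wristcam",c,q["tcp_pos"],R,w["fx"])
print("corners",ray(s,[(117,183),(248,174),(258,304),(123,315)],.1)[:,:2])
E
```

```text
orange [352.8347 297.0962] 123.0 [('small', array([ 0.4517, -0.1619])), ('medium', array([ 0.4507, -0.1601])), ('large', array([ 0.4496, -0.1579])), ('square', array([ 0.45  , -0.1588]))]
orange [427.2516 288.3401] 369.0 [('small', array([ 0.4679, -0.3167])), ('medium', array([ 0.4665, -0.3111])), ('large', array([ 0.4648, -0.3041])), ('square', array([ 0.4655, -0.307 ]))]
orange [517.717  234.2261] 301.5 [('small', array([ 0.5796, -0.5145])), ('medium', array([ 0.5755, -0.504 ])), ('large', array([ 0.5704, -0.4907])), ('square', array([ 0.5725, -0.4962]))]
orange [351.2357 230.8626] 264.5 [('small', array([ 0.5913, -0.162 ])), ('medium', array([ 0.5869, -0.1603])), ('large', array([ 0.5813, -0.1581])), ('square', array([ 0.5836, -0.159 ]))]
orange [414.4227 227.583 ] 235.0 [('small', array([ 0.5967, -0.2965])), ('medium', array([ 0.5922, -0.2914])), ('large', array([ 0.5865, -0.285 ])), ('square', array([ 0.5888, -0.2877]))]
orange [307.577  156.0252] 212.0 [('small', array([ 0.7593, -0.0706])), ('medium', array([ 0.7508, -0.0711])), ('large', array([ 0.74  , -0.0718])), ('square', 
[... 255 characters left out ...]
96.0), (26.0, 7.0), 90.0) [0.4589 0.5498]
grey [127.0146 275.976 ] 159.5 ((127.0, 276.0), (16.0, 10.0), 90.0) [0.4992 0.3004]
grey [151.7466 273.4932] 1197.5 ((152.5, 272.0), (42.0, 33.0), 90.0) [0.5037 0.25  ]
grey [216.0421 270.0195] 1611.5 ((216.0, 270.0), (44.0, 44.0), 90.0) [0.5092 0.1185]
grey [151.0016 213.5815] 941.5 ((151.0, 213.5), (33.0, 34.0), 90.0) [0.6296 0.2582]
grey [212.8749 208.3763] 582.0 ((213.0, 208.5), (25.0, 28.0), 90.0) [0.6391 0.1287]
wristcam [ 0.2787 -0.5365  0.3839] [ 0.2045 -0.5641  0.4039] [[ 0.3415 -0.9399 -0.0023]
 [-0.8989 -0.3273  0.2914]
 [-0.2746 -0.0975 -0.9566]] 392.053588170143
corners [[0.698  0.3354]
 [0.7144 0.0566]
 [0.4394 0.0321]
 [0.4206 0.3049]]
```

```bash
python3 - <<'E'
from h import *
np.set_printoptions(precision=4,suppress=True)
for n,p in(("tray",[.52,-.225,.48]),("shak",[.57,.185,.52])):
    r.reach(p,pose(0)); r.wait(.3)
    w=r.snapshot("wrist"); np.save(f"{n}.npy",w,allow_pickle=True); cv2.imwrite(f"pics/{n}1.png",w["frame"][:,:,::-1])
    print(r.sense()["clock"],r.sense()["joints"])
E
```

```text
2.2667 [-26.8815   1.7126  66.4732  -0.0006 111.8286  63.1576]
4.15 [ 14.6743   8.4819  55.1117  -0.0017 116.409  104.726 ]
```

View pics/tray1.png

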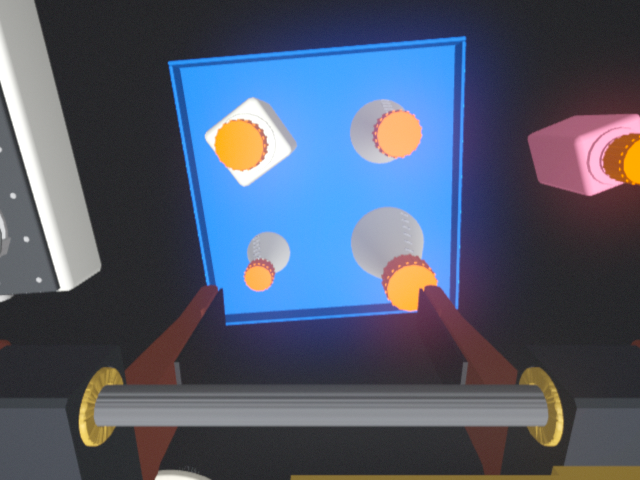

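View pics/shak1.png

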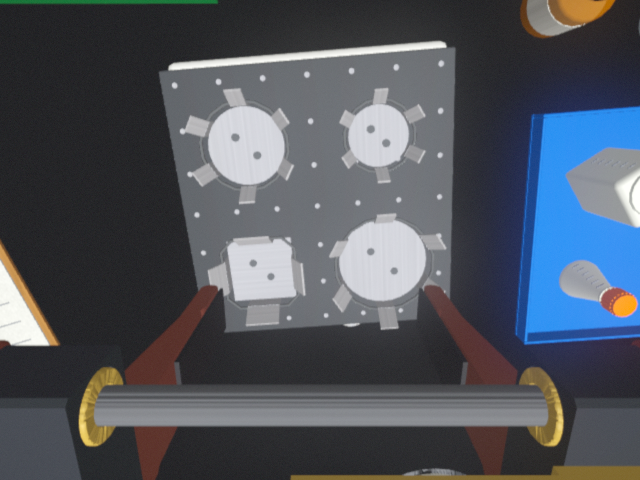

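```bash
python3 - <<'E'
from h import *
np.set_printoptions(precision=4,suppress=True)
s=np.load("shak.npy",allow_pickle=True).item(); f=s["frame"].astype(int)
m=(f.min(2)>165)&(np.ptp(f,axis=2)<25); m[:, :180]=0; m[:,445:]=0; m[:75]=0; m[320:]=0
m=cv2.morphologyEx(m.astype(np.uint8),cv2.MORPH_OPEN,np.ones((25,25)))
for c,a,k in blobs(m,500):
    P=ray(s,k[:,0],.103)[:,:2].astype(np.float32); print("plate",c,a,"cen",ray(s,c,.103)[0,:2],"enc",cv2.minEnclosingCircle(P*1000),cv2.minAreaRect(P*1000))
q=ray(s,[(162,72),(455,48),(449,300)],.1)[:,:2]; print(q,[np.degrees(np.arctan2(*(b-a)[::-1])) for a,b in((q[1],q[0]),(q[2],q[1]))])
t=np.load("tray.npy",allow_pickle=True).item(); f=t["frame"].astype(int); 
for c,a,k in blobs(orange(t["frame"]),300): print("cap",c,a,[(n,ray(t,c,.004+H[n]-CAP[n]*.4)[0,:2]) for n in H])
m=((f.min(2)>150)&(np.ptp(f,axis=2)<60))|orange(t["frame"]); m=m.astype(np.uint8); m[:,:202]=0; m[:, 310:]=0; m[195:]=0; m[:80]=0
for c,a,k in blobs(m,1500):
    for z in(.098,.05): print("bottle",c,a,cv2.minAreaRect((ray(t,k[:,0],z)[:,:2]*1000).astype(np.float32)),[tuple(x[0]) for x in cv2.approxPolyDP(cv2.convexHull(k),6,True)])
    q=ray(t,[(207,137),(253,98),(247,186)],.098)[:,:2]; print(q,[np.degrees(np.arctan2(*(b-a)[::-1])) for a,b in((q[0],q[1]),(q[0],q[2]))])
E
```

```text
plate [261.6789 270.0987] 1949.5 cen [0.4972 0.2485] enc ((494.4181213378906, 248.36712646484375), 43.34221267700195) ((496.58673095703125, 248.79486083984375), (61.81288528442383, 66.04618835449219), 88.6705322265625)
plate [380.5766 258.8986] 4628.5 cen [0.5101 0.1204] enc ((509.3468933105469, 120.75128173828125), 48.660491943359375) ((507.452392578125, 119.51905822753906), (86.83729553222656, 90.91909790039062), 0.7596832513809204)
plate [375.4715 136.9539] 1482.0 cen [0.6364 0.131 ] enc ((635.9534912109375, 131.38218688964844), 32.43104553222656) ((636.8676147460938, 130.9969024658203), (50.02912521362305, 45.30796432495117), 89.97960662841797)
plate [246.216  141.6871] 3005.0 cen [0.6319 0.2577] enc ((627.5394897460938, 257.2546691894531), 38.27093505859375) ((629.6798095703125, 257.1131286621094), (64.94197845458984, 67.73313903808594), 88.2443618774414)
[[0.6954 0.3341]
 [0.7158 0.0602]
 [0.4604 0.0414]] [np.float64(94.25374904496572), np.float64(4.194615023400899)]
cap [619.5235 157.2723] 888.0 [('small', array([ 0.5682, -0.505 ])), ('medium', array([ 0.5702, -0.4875])), ('la
[... 271 characters left out ...]
871 138.6025] 3243.5 ((583.32470703125, -161.90737915039062), (58.91462707519531, 66.29061126708984), 35.554134368896484) [(np.int32(255), np.int32(98)), (np.int32(271), np.int32(107)), (np.int32(296), np.int32(145)), (np.int32(242), np.int32(185)), (np.int32(205), np.int32(134))]
bottle [253.7871 138.6025] 3243.5 ((581.2750244140625, -153.48687744140625), (66.72615814208984, 75.08019256591797), 35.55413818359375) [(np.int32(255), np.int32(98)), (np.int32(271), np.int32(107)), (np.int32(296), np.int32(145)), (np.int32(242), np.int32(185)), (np.int32(205), np.int32(134))]
[[ 0.587  -0.1237]
 [ 0.6197 -0.1664]
 [ 0.5433 -0.157 ]] [np.float64(-52.56681919757738), np.float64(-142.7462696850647)]
```

```bash
sed -i 's/(h\[...,0\]>5).*/(h[...,0]<22)\&(h[...,1]>110)\&(h[...,2]>150)/' h.py; python3 - <<'E'
from h import *
np.set_printoptions(precision=4,suppress=True)
s=np.load("shak.npy",allow_pickle=True).item()
P=ray(s,[(379,135),(246,146),(383,261),(262,270)],.103)[:,:2]; print(P)
T=np.array([[.6391,.1287],[.6296,.2582],[.5092,.1185],[.5037,.25]])
a=np.radians(4.2); R=np.array([[np.cos(a),-np.sin(a)],[np.sin(a),np.cos(a)]])
print((P@R),T@R)
t=np.load("tray.npy",allow_pickle=True).item()
for c,a,k in blobs(orange(t["frame"]),300):
    (x,y),rr=cv2.minEnclosingCircle(k); print("cap",c,a,(x,y,rr),[(n,ray(t,c,.004+H[n]-CAP[n]*.4)[0,:2]) for n in H])
E
```

```text
[[0.6382 0.1276]
 [0.6278 0.2582]
 [0.5077 0.1177]
 [0.4974 0.2482]]
[[0.6458 0.0806]
 [0.645  0.2115]
 [0.5149 0.0802]
 [0.5142 0.2111]] [[0.6468 0.0815]
 [0.6468 0.2114]
 [0.5165 0.0809]
 [0.5207 0.2124]]
cap [258.1379 276.4939] 544.0 (258.7025451660156, 275.6265869140625, 14.38978385925293) [('small', array([ 0.4483, -0.1609])), ('medium', array([ 0.4577, -0.1649])), ('large', array([ 0.4694, -0.17  ])), ('square', array([ 0.4645, -0.1679]))]
cap [408.4525 284.5507] 1565.5 (410.8846130371094, 286.0384521484375, 26.062437057495117) [('small', array([ 0.4394, -0.3158])), ('medium', array([ 0.4494, -0.3101])), ('large', array([ 0.4618, -0.3031])), ('square', array([ 0.4566, -0.306 ]))]
cap [623.5593 158.9917] 1451.5 (628.7058715820312, 159.0, 27.03653907775879) [('small', array([ 0.5667, -0.5091])), ('medium', array([ 0.5687, -0.4914])), ('large', array([ 0.5712, -0.4693])), ('square', array([ 0.5701, -0.4786]))]
cap [239.823  144.5032] 1955.0 (239.8372039794922, 144.28294372558594, 26.36086082458496) [('small', array([ 0.5799, -0.1501])), ('medium', array([ 0.5811, -0.1548])), ('large', array([ 0.5825, -0.1606])), ('square', array([ 0.5819, -0.1582]))]
cap [398.0514 133.6123] 1517.5 (397.4255065917969, 133.42666625976562, 23.697898864746094) [('small', array([ 0.5896, -0.2964])), ('medium', array([ 0.5902, -0.292 ])), ('large', array([ 0.5909, -0.2864])), ('square', array([ 0.5906, -0.2888]))]
```

```bash
cat >> h.py <<'E'
G=dict(small=.080,medium=.102,square=.119,large=.131)   # grasp height above underside
DIA=dict(small=.028,medium=.038,square=.040,large=.044)
SRC=dict(small=(.4498,-.1614),medium=(.591,-.2917),square=(.5826,-.1586),large=(.463,-.3045))
DST=dict(small=(.6387,.1282),medium=(.6287,.2582),square=(.4983,.2486),large=(.5085,.1181))
def transfer(n,y0=0,y1=0,carry=.21):
    z=lambda under: under+G[n]+.163
    (x,y),(X,Y)=SRC[n],DST[n]
    zt=z(carry); p=r.sense()["tcp_pos"]
    r.reach([x,y,max(z(.08),.42)],pose(y0))
    r.servo_line([x,y,z(.004)],pose(y0),speed=.15)
    r.grab(20); q=r.sense(); print(n,"opening",q["opening"],"grip",q["gripper_force"],"t",q["clock"])
    if abs(q["opening"]-DIA[n])>.006: raise SystemExit("bad grasp")
    r.servo_line([x,y,zt],pose(y0),speed=.15)
    r.servo_line([X,Y,zt],pose(y1),speed=.25); r.wait(.3)
    r.servo_line([X,Y,z(.150)],pose(y1),speed=.15); r.wait(.2)
    print("carry opening",r.sense()["opening"])
def lower(n,y1=0,fmax=2.5):
    z=lambda under: under+G[n]+.163
    X,Y=DST[n]; f0=r.sense()["contact_force"]
    for u in np.r_[np.arange(.144,.108,-.006),np.arange(.107,.0995,-.0012)]:
        r.servo_line([X,Y,z(u)],pose(y1),speed=.04); f=r.sense()["contact_force"]-f0
        if f[2]>fmax or np.hypot(*f[:2])>6: break
    q=r.sense(); print("lowered",u,"tcp under",q["tcp_pos"][2]-z(0),"df",f,"tilt",q["torque"],"t",q["clock"])
def release(n,y1=0):
    X,Y=DST[n]; z=r.sense()["tcp_pos"][2]
    r.let_go(); r.servo_line([X,Y,z+.10],pose(y1),speed=.15)
E
python3 - <<'E'
from h import *
np.set_printoptions(precision=3,suppress=True)
transfer("small",carry=.18); lower("small")
s=r.snapshot("scene"); cv2.imwrite("pics/s2.png",cv2.resize(s["frame"][130:330,380:600,::-1],None,fx=3,fy=3))
E
```

```text
small opening 0.027544861854662223 grip 19.999950528144836 t 7.8167
carry opening 0.0276997654477674
lowered 0.10219999999999997 tcp under 0.1029387850481766 df [-0.685  0.04   3.578] tilt [ 0.022  0.099 -0.007] t 14.65
```

View pics/s2.png

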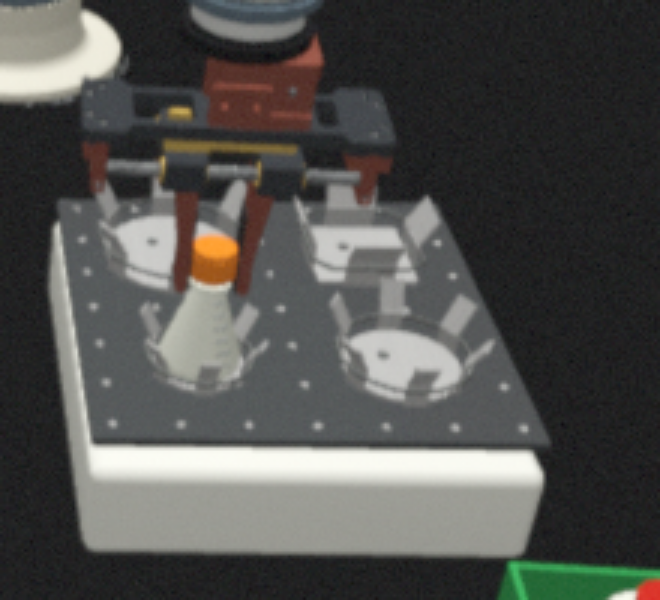

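The crop shows the small flask seated in the small clamp, cap at about (215,258), base at about (203,365). Contact came at 0.103 m, which is plate height. I'll release it and move the medium flask.

```bash
python3 - <<'E'
from h import *
np.set_printoptions(precision=3,suppress=True)
release("small"); transfer("medium"); lower("medium")
for n in("scene","top"): 
    s=r.snapshot(n); np.save(f"{n}3.npy",s,allow_pickle=True)
a=np.load("scene3.npy",allow_pickle=True).item()["frame"][130:330,380:600,::-1]; b=np.load("top3.npy",allow_pickle=True).item()["frame"][160:330,100:300,::-1]
cv2.imwrite("pics/s3.png",np.hstack([cv2.resize(a,(440,400)),cv2.resize(b,(360,400))]))
E
```

```text
medium opening 0.03754667459350723 grip 19.999987185001373 t 20.1
carry opening 0.03766920248427411
lowered 0.10219999999999997 tcp under 0.10287222447338817 df [1.211 0.204 2.817] tilt [-0.043  0.026 -0.03 ] t 28.1583
```

View pics/s3.png

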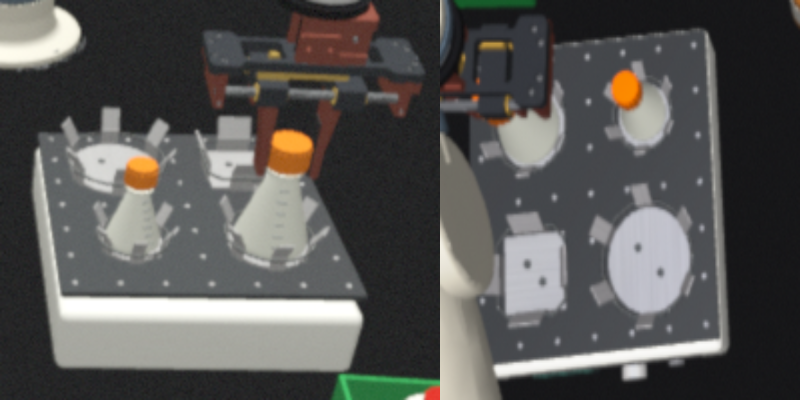

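Small flask (140,225) stands upright and released in its clamp, and the medium flask (272,235) is seated too. Next is the square bottle, with its yaw turned from 37° to 4.2°.

```bash
python3 - <<'E'
from h import *
np.set_printoptions(precision=3,suppress=True)
release("medium"); transfer("square",37,4.2)
def shot(k):
    a=r.snapshot("scene")["frame"][130:330,380:600,::-1]; b=r.snapshot("top")["frame"][160:330,100:300,::-1]
    cv2.imwrite(f"pics/{k}.png",np.hstack([cv2.resize(a,(440,400)),cv2.resize(b,(360,400))]))
lower("square",4.2); shot("s4"); cv2.imwrite("pics/w4.png",r.snapshot("wrist")["frame"][:,:,::-1])
E
```

```text
square opening 0.03980632434839422 grip 19.999838769435883 t 33.3917
carry opening 0.03946500740256527
lowered 0.10219999999999997 tcp under 0.10293459972162844 df [-0.299  0.254  4.202] tilt [-0.09   0.122 -0.005] t 40.9083
```

View pics/s4.png

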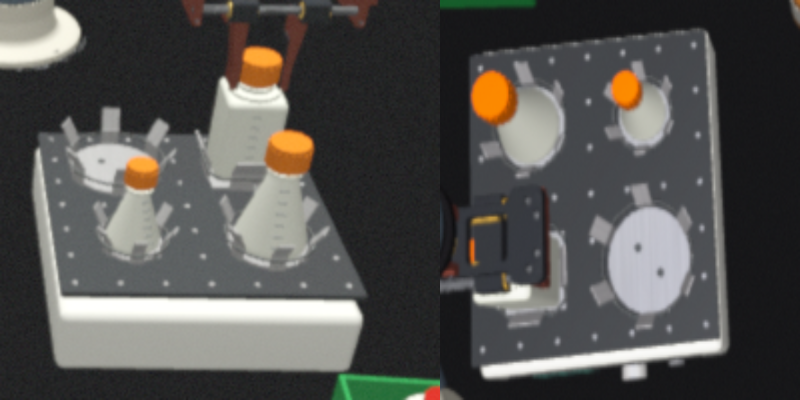

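View pics/w4.png

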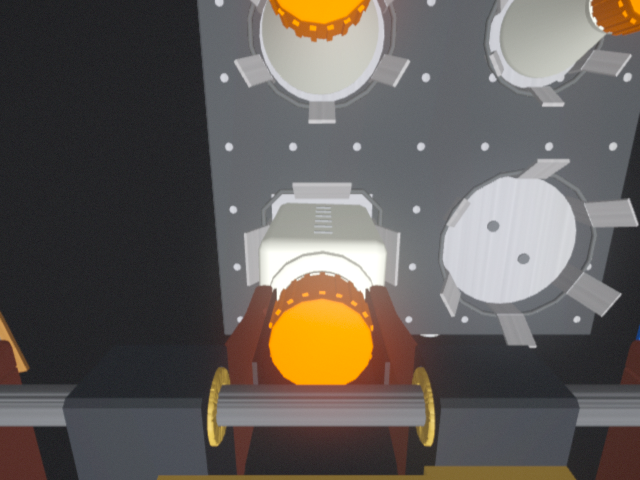

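The wrist view shows the bottle between its four leaf fingers with its sides parallel to the clamp's, cap at (320,345). The medium and small flasks stand free. Now the large flask.

```bash
python3 - <<'E'
from h import *
np.set_printoptions(precision=3,suppress=True)
release("square",4.2); transfer("large"); lower("large")
a=r.snapshot("scene")["frame"][130:330,380:600,::-1]; b=r.snapshot("top")["frame"][160:330,100:300,::-1]
cv2.imwrite("pics/s5.png",np.hstack([cv2.resize(a,(440,400)),cv2.resize(b,(360,400))]))
E
```

```text
large opening 0.0435365935929043 grip 19.99999165534973 t 46.4917
carry opening 0.043487698916357787
lowered 0.10219999999999997 tcp under 0.10296359939459365 df [-0.064 -0.154  2.956] tilt [ 0.005  0.088 -0.008] t 54.0417
```

View pics/s5.png

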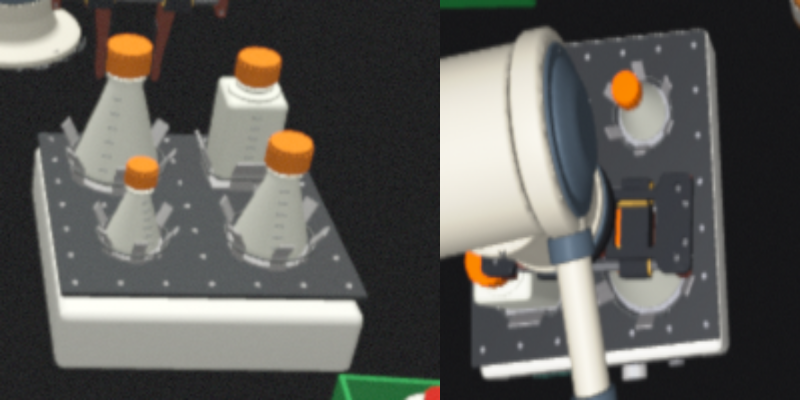

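The large flask is seated at (120,120), and all four vessels stand in their clamps. Release and take a final check.

```bash
python3 - <<'E'
from h import *
release("large"); p=r.sense()["tcp_pos"]; r.servo_line([.45,-.15,p[2]],speed=.25); r.wait(.5)
a=r.snapshot("scene")["frame"][:,:,::-1]; b=r.snapshot("top")["frame"][:,:,::-1]
cv2.imwrite("pics/s6.png",np.vstack([np.hstack([cv2.resize(a,(400,300)),cv2.resize(b,(400,300))]),np.hstack([cv2.resize(a[130:310,380:600],(400,300)),cv2.resize(b[160:330,100:300],(400,300))])]))
print(r.sense()["clock"],r.sense()["contact_force"])
E
```

```text
57.65 [-0.06606415 -0.23880095 -0.34041415]
```

View pics/s6.png

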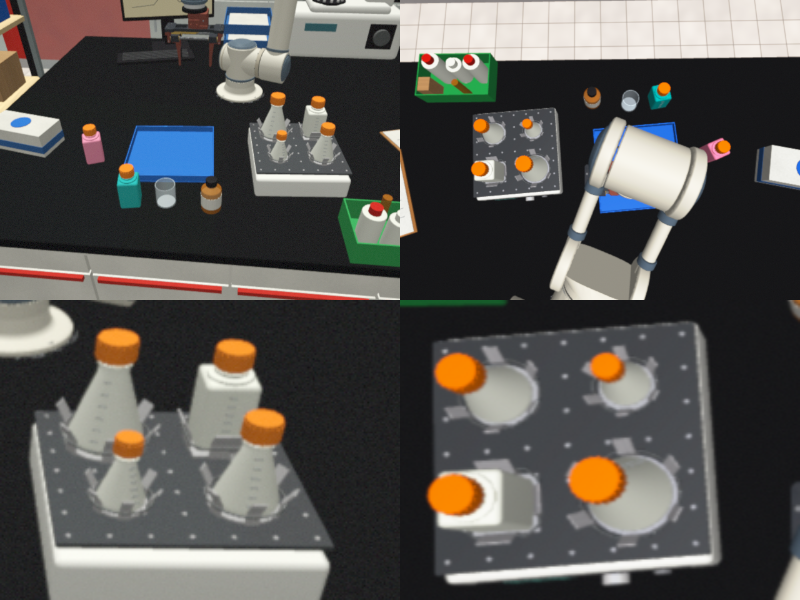

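The tray is empty, and all four vessels stand upright and released in their clamps (lower left: large, square, small and medium). The reagent bottle and beaker haven't moved.

```bash
python3 -c "
from station import r
print(r.hand_in())"
```

```text
the job is handed in; nothing more can be done
None
```

The job is handed in: all four vessels stand upright and released in their matching clamps, at about 58 s of the 110 s allowed, and the reagent bottle and beaker were left where they stood.

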